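Load the tape station and hold its label holder home

ROBOT

A 6-joint arm with a two-finger parallel gripper is mounted at the origin on a cart in front of the work surface, level with it; the furniture and walls round the work are solid. World frame = base frame: x ahead of the robot, y to its left, z up, the work surface at z = 0. Lengths are in m, angles in rad, forces in N, time in s.
With the tool pointing down it reaches from about 0.275 to 0.725 m from the base axis. Payload 15.9 kg.
Tool frame: the origin (TCP) lies at the very end of the fingers, on their centre line; the grasp point (between the pads) lies 19 mm behind it (arm.grip_point_offset is the distance from the TCP to the grasp point, in m); z points along the fingers, y is the line along which they close (so a half turn about z gives the same grasp; the last joint's range is limited). The gripper opens to 85 mm and grips with 20 to 120 N. Pads are 22 mm wide; open, the fingers measure 114 mm over their backs; the gripper's body (76 mm by 85 mm) begins 54 mm behind the grasp point. The pads swing forward as they close: fully open they stand 13 mm farther back than shut.
Start: joints at [-1.316, 0.213, -0.034, 1.323, 0, 1.571], TCP at [0.126, -0.484, 0.197] pointing down, gripper open.
Joint ranges: [-2.98, 2.98], [-0.74, 1.72], [-1.14, 1.35], [-2.1, 2.04], [-1.57, 1.44], [-3.14, 3.14]. Speed limits (rad/s): [1.89, 1.89, 2.39, 2.57, 3.14, 3.14].

INTERFACE

Orientations are given as a rotation vector (axis times angle).
In Python, from bench import arm gives the robot as it stands.
- The arm moves only by the shell command python3 nudge.py 'ROWS' [OPENING] [FORCE]. ROWS is a JSON list of rows, 1 to 20 of them, each of 6 numbers: dx, dy, dz in m, then a rotation vector rx, ry, rz in rad; each row shifts and turns the commanded pose from where the row before left it, along the tool's axes as they then stand; what a row does not reach is not made up. A row lasts 1/8 s, in which the tool goes at most 0.0625 m and 0.188 rad, less where a joint would pass 70% of its speed; a pose out of reach is approached as far as the arm can. OPENING is the opening from 0.0 (shut) to 1.0 (fully open), set as the command begins (- or left out keeps the last). The fingers move at their own pace and stop on an object; FORCE is the grip in N (left out, the last holds). Time passes only in rows, so rows that do not move let the fingers close. It prints the time, the measured TCP pose, the force, the opening and the grip force at its end. Input that does not fit is refused with a message, and nothing moves.
- arm.get_obs(): the state, without advancing time (a new reading comes with each control period).
- arm.get_image(name): name is "scene" or "top" or "wrist"; returns (picture, depth): 384x512x3 uint8, red, green, blue; 384x512 float32, m along the optical axis (not along the pixel's ray), 0 where there is no reading.
- arm.camera_params(name): a dict with "camera_matrix" (3x3 intrinsics, pixels), "k1" (the pictures are not rectified: a ray, as slopes to the right and down, at radius r is drawn at 1 + k1 r^2 times it, then the intrinsics apply), "cam_to_world" (4x4, takes a point from camera to world coordinates). Camera axes: x right, y up, looking along -z (the intrinsics and any distortion apply to the point x, -y, -z); pixel columns grow to the right and rows downward; lengths in m; the calibration is good to about 2 mm. A picture is of the moment at which its call begins: read the wrist's pose just before it. camera_params takes no time and is no camera call; for the wrist camera it gives the pose at the moment of the call.
- arm.finish_job(): hands the job in; it is judged then, once.
The state is a dict: "time_s": time; "joints": joint angles; "joint_velocities": joint speeds; "effort": joint torques, N m; "tcp_pos": TCP position; "tool_rot": TCP orientation; "contact_force": force on the tool from outside, world axes, zero at the start; "moment": the same for the moment, N m; "opening": opening from 0.0 (shut) to 1.0 (fully open); "gripper_force": force on a finger pad.
Only numpy, scipy, OpenCV 4.12 (cv2) and the standard library are available. Lean on these libraries where they do the work, as an engineer would, in place of code of your own. Each camera call takes 0.05 s, during which the arm holds its last target. There are 200 camera calls.

TASK

Put the loose paper-tape roll over the spindle of the tape station, down onto its collar, and let go of it. Then take the narrower of the two label holders from the wooden stand and push it down behind the station's front lip, card facing the front, against the sprung seat until its flange is fully home on the lip; finish while still holding it pressed down there, because it springs up if released and the locking screw is put in by somebody else. Leave the wider label holder and the other things on the bench where they are.

Things in the scene. Friction and masses are not known exactly. Their poses are not given: they have to be found in the camera images.
- station: Tape station, fixed to the bench: grey base plate 170 x 120 x 6 mm; origin at the centre of its underside, z up, -x is its front (towards the robot). 65 mm in front of the origin (x = -65) is a slot between an aluminium front lip and an equal wall behind it; 45 mm behind the origin (x = +45) stands the spindle. Its place and yaw (up to about 0.3 rad) vary.
- spindle_top (a point): Centre of the top of the upright steel spindle, 50 mm above the bench. Spindle 28 mm in diameter, its last 5 mm tapering to 19 mm; it rises from a grey collar 44 mm in diameter whose top is 14 mm above the bench (36 mm below this point), where the roll comes to rest.
- slot (a point): Centre of the slot's mouth, level with the tops of lip and wall, 45 mm above the bench; axes as the station's (x to the back, y along the slot). The slot is 10 mm wide in x and 66 mm long in y; lip and wall are each 5 mm thick and 82 mm long. In it, 22 mm below the mouth, lies the top of the sprung seat.
- seat (a joint): Sprung seat bar in the slot: 0 when up (top 22 mm below the mouth), grows as it is pressed down, m. 0.008 when the label holder's flange rests on lip and wall. It pushes up with about 2.5 N at 0 and 8 N at 0.008.
- holder: Narrower label holder, 60 mm wide (y), 71 tall, 50 g, loose in the stand. Origin: centre of its underside, z up. Blade 5 mm thick (x), z 0 to 30; flange 20 thick, z 30 to 35; grey head 10 thick, z 35 to 71, gripped across its thickness. Pale paper card on the -x face, towards the robot as it stands. Home: flange on lip and wall, origin 30 mm below point slot.
- holder_card (a point): Centre of the paper card on the -x face of the narrower holder's head, 54 mm above its origin.
- wide_holder: The wider label holder, 90 mm wide, otherwise the same shape; stands in line with the narrower one, either left or right of it, 100 mm from centre to centre. Too wide for the slot. Leave it.
- stand: Wooden stand fixed to the bench, 50 x 214 x 28 mm; origin at the centre of its underside. A groove 7 mm wide along its y, with its floor 6 mm above the bench, holds both label holders upright. Place and yaw vary.
- roll: Paper-tape roll: ring 56 mm outside, 32 mm bore, 25 mm high, about 80 g, lying flat and loose on the bench to the left of the station. Origin at the centre of its underside.
- solder_spool: Solder reel, 85 x 60 x 46 mm, bystander; origin under its middle.
- flux_bottle: Dropper bottle, 34 mm in diameter, 102 mm tall, bystander; origin under its middle.
- module_blue: Small circuit module, 49 x 50 x 12 mm, bystander; origin under its middle.

How it is judged:
On the way:
1. the roll sits on the spindle's collar, released (horizontal distance between roll and spindle_top below 0.005 m and z of roll in the frame of station below 0.017 m and angle between roll's own z axis and vertical below 0.1 rad and contact force between the fingers and roll below 0.2 N), for 0.3 s.
At the end, for the whole second after the job is handed in: Roll released on the collar (3 mm), within 5 mm of the spindle's axis, level; narrower label holder upright in the slot, card to the front, flange within 2.5 mm of the lip, seat down more than 6 mm; the gripper still on it, at rest, pressing on the station with over 5 N (all of step 1 and value of joint seat above 0.006 m and z of holder in the frame of slot below -0.0275 m and horizontal distance between holder and slot below 0.007 m and angle between holder's own z axis and vertical below 0.1 rad and x of holder_card in the frame of slot below 0 m and contact force between holder and station above 5 N and contact force between the fingers and holder above 1 N and linear speed of holder below 0.02 m/s); the arm keeps its last pose, push and grip.
It fails at once if a bystander or the wider label holder was moved more than 30 mm (distance of any of wide_holder, solder_spool, flux_bottle, module_blue from where it was at the start of the episode above 0.03 m).
It fails at once if the dropper bottle was tipped over (angle between flux_bottle's own z axis and vertical above 0.5 rad).
It also fails if it takes over 58 s, if anything falls off the work surface, if the arm or the gripper's body presses on something with over 40 N, if the wrist force passes 120 N, or if a joint passes its speed limit or range.

## Working session

There is one attempt and no reset: what is moved stays moved. The work goes in short steps, Python scripts to look and compute and a shell command to move; the robot and the scene stay as the last step left them, time stands still between calls to the robot, and variables do not carry over. Pictures are saved under pics/ and viewed, at most 10 in all, crops included, and the job is handed in when it is done.

```bash
ls; mkdir -p pics
python3 - <<'E'
from bench import arm
import cv2,numpy as np
print(arm.get_obs())
for n in("scene","top"):
    im,d=arm.get_image(n); cv2.imwrite(f"pics/{n}0.png",im[...,::-1]); np.savez(f"pics/{n}0.npz",im=im,d=d)
    print(arm.camera_params(n), (d>0).mean())
E
```

```text
bench.py
nudge.py
pics
  3 bench.py
  5 nudge.py
  8 total
{'time_s': 0.0, 'joints': array([-1.31599532e+00,  2.13369754e-01, -3.50935095e-02,  1.32348716e+00,
       -2.66121482e-05,  1.57083524e+00]), 'joint_velocities': array([ 2.18055699e-04,  3.82404203e-05, -2.32996370e-04,  2.80675348e-04,
        1.00987190e-03,  1.54251186e-03]), 'effort': array([-1.27519001e-03, -6.86156559e+01,  4.87120128e+01,  1.74486742e-02,
       -2.40573377e-05,  1.04896759e-05]), 'tcp_pos': array([ 0.12591839, -0.48347897,  0.19599573]), 'tool_rot': array([-3.11500734e+00, -3.98953053e-01,  2.71733961e-04]), 'contact_force': array([ 1.03963148, -0.57540281, -0.084022  ]), 'moment': array([-0.02908431, -0.00499632,  0.05210547]), 'gripper_force': 0.0, 'opening': 1.0039395472200894}
{'camera_matrix': array([[349.23472764,   0.        , 253.45908906],
       [  0.        , 349.23472764, 190.76393023],
       [  0.        ,   0.        ,   1.        ]]), 'k1': -0.09422543820435035, 'cam_to_world': array([[-0.70721662,  0.53569598, -0.46138321,  0.17291913],
       [-0.7067486 , -0.51837928,  0.48144505,  0.44653009],
       [ 0.01873668,  0.66656788,  0.74520883,  0.74157075],
       [ 0.        ,  0.        ,  0.        ,  1.        ]])} 0.9960174560546875
{'camera_matrix': array([[400.68651277,   0.        , 257.80158868],
       [  0.        , 400.68651277, 192.6698754 ],
       [  0.        ,   0.        ,   1.        ]]), 'k1': -0.0797743198391408, 'cam_to_world': array([[ 0.00447981,  0.99396158, -0.10963721,  0.48798603],
       [-0.99988953,  0.00600619,  0.01359578,  0.02067994],
       [ 0.01417218,  0.10956419,  0.99387868,  1.11096711],
       [ 0.        ,  0.        ,  0.        ,  1.        ]])} 0.9961751302083334
```
View pics/top0.png

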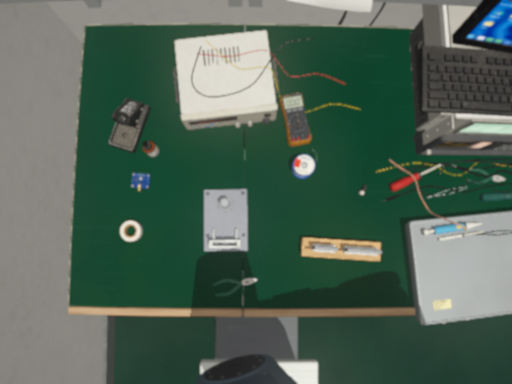

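View pics/scene0.png

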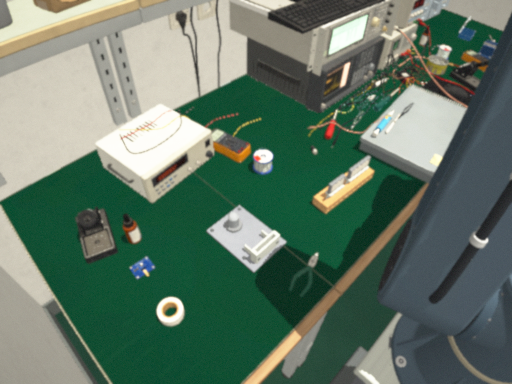

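The top view shows the roll at about (130,231), the station with its spindle at (223,201) and slot at (224,244), and the stand at (341,249). The shorter (narrower) holder is on the left at (321,246) and the wider one at (360,250). The scene view agrees. Next I'll measure positions.

Create h.py:
```python
import numpy as np, cv2
from scipy.spatial.transform import Rotation as R
def norm(P,uv):
    return cv2.undistortPoints(np.float64(uv).reshape(-1,1,2),P["camera_matrix"],np.array([P["k1"],0,0,0.]))[:,0]
def cloud(P,d):
    v,u=np.mgrid[:d.shape[0],:d.shape[1]]
    n=norm(P,np.c_[u.ravel(),v.ravel()]); z=d.ravel()
    c=np.c_[n[:,0]*z,-n[:,1]*z,-z,np.ones(len(z))]
    return (c@P["cam_to_world"].T)[:,:3].reshape(*d.shape,3)
def plane(P,uv,h):
    n=norm(P,uv); T=P["cam_to_world"]
    r=np.c_[n[:,0],-n[:,1],-np.ones(len(n))]@T[:3,:3].T
    return T[:3,3]+r*((h-T[2,3])/r[:,2])[:,None]
def rect(xy):
    c,s,a=cv2.minAreaRect(np.float32(xy)); return np.round(c,4),np.round(s,4),a
```

Run:
```python
from h import *
from bench import arm
P=arm.camera_params("top");z=np.load("pics/top0.npz");im=z["im"].astype(int);d=z["d"];C=cloud(P,d)
v,u=np.mgrid[:384,:512]
def box(u0,u1,v0,v1): return (u>=u0)&(u<=u1)&(v>=v0)&(v<=v1)
bright=(im.min(2)>60)
def show(n,m,h=None):
    p=C[m]; print(n,len(p),"z",np.percentile(p[:,2],[5,50,95]).round(4),"mean",p.mean(0).round(4),"rect",rect(p[:,:2]))
    q=plane(P,np.c_[u[m],v[m]],np.median(p[:,2]));print("   plane",q.mean(0).round(4),rect(q[:,:2]))
m=box(110,150,210,250)&(C[...,2]>.015);show("roll",m)
S=box(195,255,180,260)
show("base",S&bright&(C[...,2]<.011))
show("lip",S&(C[...,2]>.03)&(v>225))
show("spin",S&(C[...,2]>.035)&(v<225))
T=box(295,390,230,270)
show("stand",T&(C[...,2]>.02)&(C[...,2]<.034))
show("headL",T&(C[...,2]>.055)&(u<340));show("headR",T&(C[...,2]>.055)&(u>=340))
p=C[T&(C[...,2]>.055)];print(np.sort(p[:,1]).round(3)[::6])
print("bench",np.median(C[box(100,190,255,290)][:,2]))
print("bottle",C[150,151],"pliers",C[282,240])
```

```text
roll 252 z [0.0179 0.0239 0.516 ] mean [0.5015 0.3349 0.0796] rect (array([0.5019, 0.2004]), array([0.0541, 0.3594]), 0.24458159506320953)
   plane [0.503  0.3521 0.0239] (array([0.5048, 0.3512]), array([0.101 , 0.1014]), 2.2628040313720703)
base 2439 z [-0.0005  0.005   0.0086] mean [0.5377 0.0938 0.0044] rect (array([0.5813, 0.0952]), array([0.2659, 0.1251]), 0.5926597118377686)
   plane [0.5376 0.0938 0.005 ] (array([0.5356, 0.0948]), array([0.1737, 0.125 ]), 0.40316396951675415)
lip 158 z [0.041  0.0439 1.111 ] mean [0.4709 0.091  0.1045] rect (array([0.4713, 0.0774]), array([0.0242, 0.1157]), 4.558063507080078)
   plane [0.4697 0.0955 0.0439] (array([0.4591, 0.0971]), array([0.07 , 0.117]), 18.762197494506836)
spin 94 z [0.042  0.0481 1.111 ] mean [0.5717 0.0904 0.1381] rect (array([0.5435, 0.0587]), array([0.132 , 0.0264]), 45.73457717895508)
   plane [0.5809 0.096  0.0481] (array([0.5997, 0.0771]), array([0.1145, 0.0818]), 37.98465347290039)
stand 984 z [0.0238 0.0271 0.0304] mean [ 0.4563 -0.2127  0.0271] rect (array([ 0.4559, -0.2192]), array([0.2144, 0.0505]), 85.8786163330
[... 340 characters left out ...]
]), 42.422462463378906)
headR 157 z [0.0711 0.0759 0.0803] mean [ 0.4538 -0.2545  0.1215] rect (array([ 0.4646, -0.1463]), array([0.3371, 0.0125]), 84.14679718017578)
   plane [ 0.4529 -0.2672  0.0759] (array([ 0.4607, -0.2747]), array([0.0758, 0.1194]), 4.992344856262207)
[-0.314 -0.311 -0.306 -0.303 -0.3   -0.296 -0.292 -0.287 -0.283 -0.279
 -0.276 -0.272 -0.269 -0.266 -0.261 -0.258 -0.253 -0.25  -0.245 -0.242
 -0.238 -0.235 -0.232 -0.228 -0.226 -0.198 -0.195 -0.191 -0.188 -0.183
 -0.18  -0.175 -0.172 -0.167 -0.164 -0.16  -0.157 -0.154 -0.149 -0.146
 -0.141 -0.139  0.021  0.021]
bench -0.0008498467907098739
bottle [0.71756808 0.29335903 0.05813141] pliers [0.36552174 0.05280869 0.0073998 ]
```

```bash
cat >> h.py <<'E'
def delta(o,t,yaw=0.):
    "yaw: angle of tool y from world y wanted (mod pi). prints translation in present tool axes, then turn about tool z, then tool-frame tilt"
    M=R.from_rotvec(o["tool_rot"]).as_matrix(); 
    w=None
    for s in(1,-1):
        y=s*np.array([-np.sin(yaw),np.cos(yaw),0]);z=np.array([0,0,-1.]);G=np.c_[np.cross(y,z),y,z]
        r=R.from_matrix(M.T@G).as_rotvec()
        if w is None or np.linalg.norm(r)<np.linalg.norm(w): w=r
    print("tcp",o["tcp_pos"].round(4),"t",round(o["time_s"],2),"F",o["contact_force"].round(1),"open",round(o["opening"],3),"| d_tool",(M.T@(np.array(t)-o["tcp_pos"])).round(4),"rot",w.round(4),"j6",o["joints"][5].round(2)); return M
E
python3 - <<'E'
from h import *
from bench import arm
P=arm.camera_params("top");z=np.load("pics/top0.npz");im=z["im"].astype(int);d=z["d"];C=cloud(P,d)
v,u=np.mgrid[:384,:512];Z=C[...,2]
def box(u0,u1,v0,v1): return (u>=u0)&(u<=u1)&(v>=v0)&(v<=v1)&(d>0)&(Z<.2)
def show(n,m):
    p=C[m]; print(n,len(p),"z",np.median(p[:,2]).round(4),"mean",p.mean(0).round(4),rect(p[:,:2]))
show("roll",box(110,150,210,250)&(Z>.018))
print(cv2.minEnclosingCircle(np.float32(C[box(110,150,210,250)&(Z>.018)][:,:2])))
S=box(195,255,180,260)
show("base",S&(Z<.011)&(im.min(2)>60))
show("lip",S&(Z>.038)&(v>225));show("spin",S&(Z>.042)&(v<225));show("spin",S&(Z>.03)&(v<225))
T=box(295,390,230,270)
show("L",T&(Z>.06)&(u<340));show("R",T&(Z>.06)&(u>=340))
o=arm.get_obs();M=delta(o,[.502,.353,.19],0);print(M.round(3))
E
```

```text
roll 225 z 0.0239 mean [0.5021 0.3523 0.0239] (array([0.5017, 0.3529]), array([0.0529, 0.0538]), 44.450889587402344)
((0.5019471049308777, 0.3529253900051117), 0.02791142649948597)
base 2439 z 0.005 mean [0.5377 0.0938 0.0044] (array([0.5813, 0.0952]), array([0.2659, 0.1251]), 0.5926597118377686)
lip 147 z 0.0438 mean [0.4699 0.0948 0.0439] (array([0.4699, 0.095 ]), array([0.0186, 0.0797]), 0.3431186079978943)
spin 81 z 0.048 mean [0.5795 0.0969 0.048 ] (array([0.5798, 0.0971]), array([0.0256, 0.0251]), 63.99892044067383)
spin 89 z 0.0479 mean [0.5794 0.0965 0.047 ] (array([0.58  , 0.0975]), array([0.0271, 0.0252]), 64.35418701171875)
L 97 z 0.0754 mean [ 0.4595 -0.1681  0.0755] (array([ 0.4597, -0.1688]), array([0.059 , 0.0103]), 89.61238098144531)
R 146 z 0.0757 mean [ 0.4521 -0.2683  0.0758] (array([ 0.452 , -0.2696]), array([0.0893, 0.0106]), 85.67374420166016)
tcp [ 0.126  -0.4835  0.1961] t 0.1 F [-0.2  0.5  0.5] open 1.001 | d_tool [ 0.5748 -0.7147  0.0068] rot [-1.000e-03  1.000e-04  2.548e-01] j6 1.57
[[ 0.968  0.252 -0.   ]
 [ 0.252 -0.968  0.001]
 [ 0.    -0.001 -1.   ]]
```

```bash
python3 nudge.py '[[0.029, -0.036, 0, 0, 0, 0], [0.029, -0.036, 0, 0, 0, 0], [0.029, -0.036, 0, 0, 0, 0], [0.029, -0.036, 0, 0, 0, 0], [0.029, -0.036, 0, 0, 0, 0], [0.029, -0.036, 0, 0, 0, 0], [0.029, -0.036, 0, 0, 0, 0], [0.029, -0.036, 0, 0, 0, 0], [0.029, -0.036, 0, 0, 0, 0], [0.029, -0.036, 0, 0, 0, 0], [0.029, -0.036, 0, 0, 0, 0], [0.029, -0.036, 0, 0, 0, 0], [0.029, -0.036, 0, 0, 0, 0], [0.029, -0.036, 0, 0, 0, 0], [0.029, -0.036, 0, 0, 0, 0], [0.029, -0.036, 0, 0, 0, 0], [0.029, -0.036, 0, 0, 0, 0], [0.029, -0.036, 0, 0, 0, 0], [0, 0, 0, 0, 0, 0.127], [0, 0, 0, 0, 0, 0.127]]' 1.0 40
cat > w.py <<'E'
import sys
from h import *
from bench import arm
n=sys.argv[1];o=arm.get_obs();P=arm.camera_params("wrist");im,d=arm.get_image("wrist")
cv2.imwrite(f"pics/{n}.png",im[...,::-1]);np.savez(f"pics/{n}.npz",im=im,d=d,K=P["camera_matrix"],k1=P["k1"],T=P["cam_to_world"])
print(P["cam_to_world"].round(3).tolist(),P["camera_matrix"][0,0]);delta(o,eval(sys.argv[2]),float(sys.argv[3]))
E
python3 w.py w1 "[.502,.353,.1]" 0
```

```text
time_s: 2.6
tcp_pos: [0.499, 0.1441, 0.2001]
tool_rot: [-3.01, -0.303, 0.053]
contact_force: [0.3, 0.1, 1.5]
opening: 0.998
gripper_force: 0.0
[[0.197, 0.923, 0.331, 0.58], [-0.973, 0.225, -0.048, 0.138], [-0.119, -0.312, 0.942, 0.375], [0.0, 0.0, 0.0, 1.0]] 343.11676865263786
tcp [0.499  0.1441 0.2001] t 2.6 F [0.3 0.1 1.5] open 0.998 | d_tool [ 0.0472 -0.1908  0.1226] rot [-0.1164  0.0351  0.2003] j6 3.14
```

```bash
python3 nudge.py '[[0, 0, 0, 0, 0, -0.18], [0, 0, 0, 0, 0, -0.18], [0, 0, 0, 0, 0, -0.18], [0, 0, 0, 0, 0, -0.18], [0, 0, 0, 0, 0, -0.18], [0, 0, 0, 0, 0, -0.18], [0, 0, 0, 0, 0, -0.18], [0, 0, 0, 0, 0, -0.18]]'
python3 w.py w2 "[.502,.353,.12]" 1.5708
```

```text
time_s: 3.65
tcp_pos: [0.4987, 0.1443, 0.2004]
tool_rot: [-2.06, -2.224, -0.077]
contact_force: [-0.2, 0.6, -0.5]
opening: 1.002
gripper_force: 0.0
[[0.996, -0.085, 0.022, 0.501], [0.079, 0.98, 0.183, 0.197], [-0.037, -0.181, 0.983, 0.385], [0.0, 0.0, 0.0, 1.0]] 343.11676865263786
tcp [0.4987 0.1443 0.2004] t 3.65 F [-0.2  0.6 -0.5] open 1.002 | d_tool [0.1974 0.0227 0.1029] rot [-0.0415 -0.1131  0.0765] j6 1.69
```

View pics/w2.png

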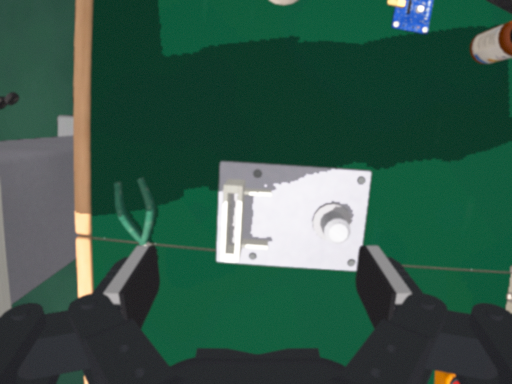

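The wrist view shows the station clearly, with its slot at about (234,222) and spindle top at (337,229). The roll is just out of view at the top. I'll measure the station from this view as well.

```bash
cat > st.py <<'E'
import sys
from h import *
z=np.load(f"pics/{sys.argv[1]}.npz");P=dict(camera_matrix=z["K"],k1=float(z["k1"]),cam_to_world=z["T"]);d=z["d"];im=z["im"].astype(int)
C=cloud(P,d);Z=C[...,2];x,y=C[...,0],C[...,1];ok=(d>0)
def show(n,m):
    p=C[m&ok]
    if len(p)<10: print(n,"none");return
    print(n,len(p),"z",np.percentile(p[:,2],[5,50,95]).round(4),"mean",p.mean(0).round(4),rect(p[:,:2]))
st=(abs(x-.535)<.12)&(abs(y-.095)<.09)
show("base",st&(Z>.003)&(Z<.010)&(im.min(2)>90))
show("lips",st&(Z>.04)&(Z<.05)&(x<.52))
show("spin",st&(Z>.0465)&(Z<.055)&(x>.54));show("spin2",st&(Z>.035)&(Z<.055)&(x>.54))
show("roll",(abs(x-.5)<.06)&(abs(y-.353)<.06)&(Z>.02)&(Z<.03))
if (C[...,1]<-.1).sum()>500:
    show("heads",(Z>.065)&(Z<.085)&(abs(x-.46)<.05)&(y<-.125)&(y>-.212))
    show("wide",(Z>.065)&(Z<.085)&(abs(x-.46)<.05)&(y<-.212)&(y>-.33))
    show("stand",(Z>.02)&(Z<.034)&(abs(x-.46)<.06)&(y<-.1)&(y>-.34))
E
python3 st.py w2
python3 nudge.py '[[0, 0, 0, -0.04, -0.113, 0], [0, 0, 0, 0, 0, 0.077], [0, 0, 0, 0, 0, 0], [0, 0, 0, 0, 0, 0]]'
python3 - <<'E'
from h import *
from bench import arm
delta(arm.get_obs(),[.502,.353,.12],1.5708)
E
```

```text
base 11375 z [0.0047 0.0061 0.0075] mean [0.5404 0.0986 0.0061] (array([0.5348, 0.0939]), array([0.1703, 0.1199]), 0.828545868396759)
lips 938 z [0.0425 0.0448 0.0462] mean [0.4699 0.0938 0.0447] (array([0.4698, 0.0926]), array([0.0202, 0.0812]), 1.0922822952270508)
spin 430 z [0.0469 0.0495 0.051 ] mean [0.5786 0.0953 0.0493] (array([0.5789, 0.0953]), array([0.0247, 0.0246]), 5.602000713348389)
spin2 598 z [0.0398 0.0488 0.0509] mean [0.5778 0.0965 0.0476] (array([0.579 , 0.0951]), array([0.0271, 0.027 ]), 47.873085021972656)
roll none
heads none
wide none
stand none
time_s: 4.2
tcp_pos: [0.4989, 0.1441, 0.2005]
tool_rot: [2.228, 2.214, 0.005]
contact_force: [-0.2, 0.4, -0.8]
opening: 0.999
gripper_force: 0.0
tcp [0.4989 0.1441 0.2005] t 4.2 F [-0.2  0.4 -0.8] open 0.999 | d_tool [0.2088 0.0016 0.0809] rot [ 0.0023 -0.0017 -0.0064] j6 1.86
```

The wrist view agrees with the given sizes and with the top view: slot at about (0.470, 0.093), spindle at about (0.579, 0.095), yaw about 0.017. Moving above the roll.

```bash
python3 nudge.py '[[0.042, 0, 0.01, 0, 0, 0], [0.042, 0, 0.01, 0, 0, 0], [0.042, 0, 0.01, 0, 0, 0], [0.042, 0, 0.01, 0, 0, 0], [0.041, 0, 0.01, 0, 0, 0], [0, 0.0016, 0, 0, 0, 0], [0, 0, 0, 0, 0, 0]]'
python3 w.py w3 "[.502,.353,.002]" 1.5708; python3 st.py w3
```

```text
time_s: 5.08
tcp_pos: [0.5022, 0.3528, 0.1508]
tool_rot: [2.228, 2.214, 0.004]
contact_force: [0.1, -0.3, 0.3]
opening: 1.003
gripper_force: 0.0
[[1.0, 0.006, -0.001, 0.502], [-0.006, 0.957, 0.291, 0.426], [0.003, -0.291, 0.957, 0.328], [0.0, 0.0, 0.0, 1.0]] 343.11676865263786
tcp [0.5022 0.3528 0.1508] t 5.08 F [ 0.1 -0.3  0.3] open 1.003 | d_tool [ 0.     -0.0005  0.1488] rot [ 0.0023 -0.0012 -0.0066] j6 2.19
base 3268 z [0.0044 0.006  0.0074] mean [0.5432 0.1384 0.0059] (array([0.5342, 0.1267]), array([0.1694, 0.057 ]), 1.0239249467849731)
lips none
spin none
spin2 none
roll 1958 z [0.0234 0.0249 0.0261] mean [0.5026 0.3522 0.0248] (array([0.5023, 0.3515]), array([0.055 , 0.0548]), 2.0332539081573486)
```

```bash
python3 nudge.py '[[-0.001, 0, 0.03, 0, 0, 0], [0, 0, 0.03, 0, 0, 0], [0, 0, 0.03, 0, 0, 0], [0, 0, 0.03, 0, 0, 0], [0, 0, 0.02, 0, 0, 0], [0, 0, 0.0075, 0, 0, 0], [0, 0, 0, 0, 0, 0]]'
python3 nudge.py '[[0, 0, 0, 0, 0, 0], [0, 0, 0, 0, 0, 0], [0, 0, 0, 0, 0, 0], [0, 0, 0, 0, 0, 0], [0, 0, 0, 0, 0, 0], [0, 0, 0, 0, 0, 0], [0, 0, 0, 0, 0, 0], [0, 0, 0, 0, 0, 0]]' 0.0 30
```

```text
time_s: 6.0
tcp_pos: [0.5026, 0.3521, 0.004]
tool_rot: [2.229, 2.213, 0.005]
contact_force: [0.4, -0.4, 0.4]
opening: 0.999
gripper_force: 0.0
time_s: 7.0
tcp_pos: [0.5024, 0.3526, 0.0036]
tool_rot: [2.228, 2.214, 0.005]
contact_force: [0.2, -0.1, -0.7]
opening: -0.0
gripper_force: 0.0
```

```bash
python3 w.py w4 "[.502,.352,.002]" 1.5708; python3 st.py w4
```

```text
[[1.0, 0.007, -0.001, 0.502], [-0.006, 0.957, 0.291, 0.426], [0.003, -0.291, 0.957, 0.181], [0.0, 0.0, 0.0, 1.0]] 343.11676865263786
tcp [0.5024 0.3526 0.0036] t 7.0 F [ 0.2 -0.1 -0.7] open -0.0 | d_tool [-0.0006 -0.0004  0.0016] rot [ 0.0027 -0.0017 -0.0065] j6 2.19
base none
lips none
spin none
spin2 none
roll 4408 z [0.023  0.0248 0.0259] mean [0.5023 0.3612 0.0247] (array([0.5025, 0.3555]), array([0.0469, 0.055 ]), 87.53890991210938)
```

View pics/w4.png

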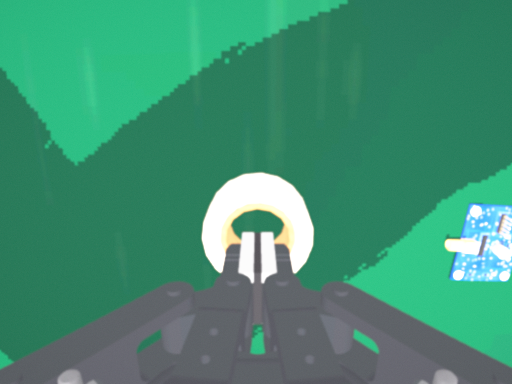

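The wrist view shows the fingers fully shut at about (257,245), in front of or over the roll, which is centred near (257,225) and hasn't moved. I'll check in the depth data where the fingers really are.

Run:
```python
from h import *
z=np.load("pics/w4.npz");P=dict(camera_matrix=z["K"],k1=float(z["k1"]),cam_to_world=z["T"]);C=cloud(P,z["d"])
for v in range(175,330,8): print(v,[C[v,u].round(3).tolist() for u in (215,235,250,257,275,290)])
```

```text
175 [[0.479, 0.378, 0.001], [0.49, 0.378, 0.0], [0.499, 0.378, 0.003], [0.502, 0.379, 0.005], [0.512, 0.377, 0.0], [0.52, 0.377, 0.001]]
183 [[0.479, 0.373, -0.0], [0.491, 0.376, 0.011], [0.499, 0.378, 0.018], [0.502, 0.379, 0.021], [0.511, 0.377, 0.016], [0.52, 0.373, -0.0]]
191 [[0.479, 0.368, -0.001], [0.492, 0.376, 0.025], [0.499, 0.376, 0.025], [0.502, 0.376, 0.025], [0.511, 0.376, 0.025], [0.519, 0.374, 0.018]]
199 [[0.481, 0.368, 0.013], [0.492, 0.372, 0.025], [0.499, 0.372, 0.026], [0.502, 0.372, 0.025], [0.511, 0.372, 0.026], [0.518, 0.372, 0.025]]
207 [[0.482, 0.368, 0.024], [0.492, 0.368, 0.026], [0.499, 0.368, 0.024], [0.502, 0.368, 0.025], [0.511, 0.368, 0.025], [0.518, 0.368, 0.025]]
215 [[0.482, 0.364, 0.026], [0.491, 0.364, 0.025], [0.498, 0.354, 0.001], [0.502, 0.354, 0.0], [0.512, 0.354, 0.0], [0.518, 0.363, 0.024]]
223 [[0.481, 0.359, 0.024], [0.49, 0.349, 0.0], [0.498, 0.349, -0.0], [0.502, 0.349, 0.0], [0.512, 0.349, -0.0], [0.518, 0.359, 0.025]]
231 [[0.481, 0.356, 0.025], [0.489, 0.344, -0.001], [0.498, 0.345, 0.001], [0.502, 0.344, -0.0], [0.512, 0.344, 0.0], 
[... 1003 characters left out ...]
6]]
295 [[0.489, 0.363, 0.09], [0.495, 0.363, 0.09], [0.5, 0.361, 0.088], [0.502, 0.354, 0.077], [0.508, 0.363, 0.091], [0.512, 0.363, 0.09]]
303 [[0.49, 0.364, 0.095], [0.496, 0.364, 0.095], [0.5, 0.357, 0.086], [0.502, 0.349, 0.075], [0.507, 0.364, 0.095], [0.512, 0.364, 0.096]]
311 [[0.491, 0.369, 0.106], [0.496, 0.369, 0.106], [0.5, 0.353, 0.085], [0.502, 0.347, 0.076], [0.507, 0.368, 0.104], [0.511, 0.368, 0.105]]
319 [[0.491, 0.368, 0.107], [0.496, 0.368, 0.108], [0.5, 0.351, 0.087], [0.502, 0.343, 0.076], [0.507, 0.368, 0.108], [0.51, 0.368, 0.108]]
327 [[0.492, 0.369, 0.112], [0.497, 0.368, 0.111], [0.5, 0.347, 0.086], [0.502, 0.277, 0.0], [0.506, 0.369, 0.112], [0.51, 0.368, 0.111]]
```

The depth image puts the shut fingertips at z ≈ 0.045 m, while the reported TCP is at 0.004. The camera pose itself is right, since the bench reads 0 and the roll top 0.025. So the fingers closed in the air above the roll, and they really end about 42 mm short of the stated TCP. I'll check the offset attribute, reopen, and descend in stages while watching the force and depth.

```bash
python3 -c "
from bench import arm
print(arm.grip_point_offset)"
python3 nudge.py '[[0, 0, 0, 0, 0, 0], [0, 0, 0, 0, 0, 0], [0, 0, 0, 0, 0, 0], [0, 0, 0, 0, 0, 0], [0, 0, 0, 0, 0, 0], [0, 0, 0, 0, 0, 0], [0, 0, 0.01, 0, 0, 0], [0, 0, 0.01, 0, 0, 0], [0, 0, 0.008, 0, 0, 0], [0, 0, 0, 0, 0, 0]]' 1.0 30
python3 w.py w5 "[.502,.352,-.039]" 1.5708
python3 - <<'E'
from h import *
z=np.load("pics/w5.npz");P=dict(camera_matrix=z["K"],k1=float(z["k1"]),cam_to_world=z["T"]);C=cloud(P,z["d"])
x,y,Z=C[...,0],C[...,1],C[...,2]
for s in(-1,1):
    m=(abs((x-.502)*s-.05)<.02)&(abs(y-.355)<.015)&(Z>.008)&(Z<.08)
    p=C[m];print(s,len(p),"zmin",np.percentile(p[:,2],[0,1,5]).round(4) if len(p) else 0,"x",np.percentile(p[:,0],[2,98]).round(4),"y",np.percentile(p[:,1],[2,98]).round(4))
E
```

```text
0.0187
time_s: 8.3
tcp_pos: [0.5019, 0.3523, -0.0254]
tool_rot: [2.228, 2.214, 0.003]
contact_force: [0.2, -0.3, 0.7]
opening: 1.0
gripper_force: 0.0
[[1.0, 0.006, 0.0, 0.502], [-0.006, 0.957, 0.292, 0.426], [0.002, -0.292, 0.957, 0.152], [0.0, 0.0, 0.0, 1.0]] 343.11676865263786
tcp [ 0.5019  0.3523 -0.0254] t 8.3 F [ 0.2 -0.3  0.7] open 1.0 | d_tool [-0.0003  0.0001  0.0136] rot [ 0.0015 -0.0008 -0.0065] j6 2.19
-1 8905 zmin [0.0218 0.0254 0.0317] x [0.4334 0.4607] y [0.3427 0.365 ]
1 8902 zmin [0.022  0.0259 0.0318] x [0.5429 0.5701] y [0.3424 0.3643]
```

With no contact at TCP z = −0.025, the offset is confirmed: shut tips ≈ TCP + 40 mm. Descending another 11 mm and gripping.

```bash
python3 nudge.py '[[0, 0, 0.006, 0, 0, 0], [0, 0, 0.005, 0, 0, 0], [0, 0, 0, 0, 0, 0]]'
python3 nudge.py '[[0, 0, 0, 0, 0, 0], [0, 0, 0, 0, 0, 0], [0, 0, 0, 0, 0, 0], [0, 0, 0, 0, 0, 0], [0, 0, 0, 0, 0, 0], [0, 0, 0, 0, 0, 0]]' 0.0 30
```

```text
time_s: 8.72
tcp_pos: [0.5022, 0.3525, -0.0359]
tool_rot: [2.228, 2.214, 0.004]
contact_force: [0.2, -1.1, 0.4]
opening: 1.003
gripper_force: 0.0
time_s: 9.48
tcp_pos: [0.5026, 0.3528, -0.035]
tool_rot: [2.228, 2.214, 0.006]
contact_force: [-1.7, -0.5, 5.7]
opening: 0.64
gripper_force: 31.7
```

```bash
python3 nudge.py '[[0, 0, -0.02, 0, 0, 0], [0, 0, -0.035, 0, 0, 0], [0, 0, -0.035, 0, 0, 0], [-0.043, 0.0128, 0, 0, 0, 0], [-0.043, 0.0128, 0, 0, 0, 0], [-0.043, 0.0128, 0, 0, 0, 0], [-0.043, 0.0128, 0, 0, 0, 0], [-0.043, 0.0128, 0, 0, 0, 0], [-0.042, 0.0128, 0, 0, 0, 0], [0, 0, 0, 0, 0, 0], [0, 0, 0, 0, 0, 0]]'
python3 w.py w6 "[.5793,.0955,.03]" 1.5708
```

```text
time_s: 10.85
tcp_pos: [0.5773, 0.0952, 0.0543]
tool_rot: [2.229, 2.213, 0.005]
contact_force: [-0.5, 0.4, -0.3]
opening: 0.64
gripper_force: 32.1
[[1.0, 0.007, -0.001, 0.577], [-0.006, 0.957, 0.29, 0.169], [0.003, -0.29, 0.957, 0.232], [0.0, 0.0, 0.0, 1.0]] 343.11676865263786
tcp [0.5773 0.0952 0.0543] t 10.85 F [-0.5  0.4 -0.3] open 0.64 | d_tool [0.0002 0.002  0.0243] rot [ 0.0026 -0.0019 -0.0068] j6 1.74
```

View pics/w6.png

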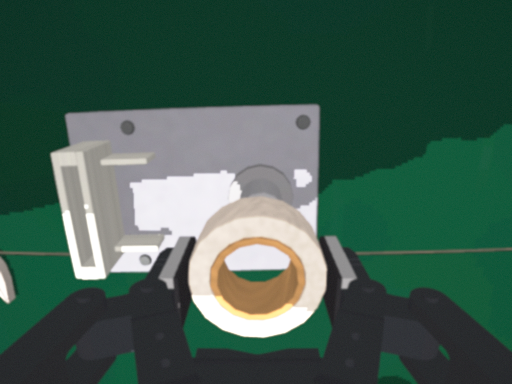

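The roll is held between the pads with its bore at about (258,277), and the spindle's collar shows behind it at (262,185). I'll measure the roll in the hand.

```bash
python3 - <<'E'
from h import *
z=np.load("pics/w6.npz");P=dict(camera_matrix=z["K"],k1=float(z["k1"]),cam_to_world=z["T"]);C=cloud(P,z["d"]);im=z["im"].astype(int)
m=(im.min(2)>110)&(C[...,2]>.075)&(C[...,2]<.13)&(abs(C[...,0]-.577)<.035)&(abs(C[...,1]-.095)<.04)
p=C[m];print(np.percentile(p[:,2],[5,50,95,99]).round(4))
t=p[p[:,2]>np.percentile(p[:,2],90)-.004];A=np.c_[t[:,:2]-t[:,:2].mean(0),np.ones(len(t))];print("plane",np.linalg.lstsq(A,t[:,2],rcond=None)[0].round(3))
print(rect(t[:,:2]),cv2.minEnclosingCircle(np.float32(t[:,:2])))
hsv=cv2.cvtColor(z["im"],cv2.COLOR_RGB2HSV);b=((hsv[...,0]<22)&(hsv[...,1]>120)).astype(np.uint8)
b[:200]=0;b[:,:190]=0;b[:,330:]=0
v,u=np.nonzero(b);q=plane(P,np.c_[u,v],.113);print("bore(outer rim at top)",cv2.minEnclosingCircle(np.float32(q[:,:2])))
E
python3 st.py w6
```

```text
[0.0978 0.114  0.1162 0.1278]
plane [0.001 0.012 0.115]
(array([0.5743, 0.0958]), array([0.0554, 0.0626]), 57.62696838378906) ((0.5770843625068665, 0.10002274066209793), 0.034483131021261215)
bore(outer rim at top) ((0.5769860744476318, 0.09349139034748077), 0.01873886026442051)
base 24092 z [0.0049 0.006  0.0073] mean [0.5389 0.1117 0.0061] (array([0.5346, 0.0937]), array([0.1696, 0.1202]), 1.4249258041381836)
lips 3252 z [0.0408 0.0446 0.0458] mean [0.4704 0.0949 0.0441] (array([0.4699, 0.092 ]), array([0.0214, 0.0825]), 1.4461452960968018)
spin 15 z [0.0466 0.0469 0.0474] mean [0.5808 0.1064 0.0469] (array([0.5813, 0.1065]), array([0.0011, 0.0103]), 83.1327896118164)
spin2 264 z [0.0357 0.0422 0.0466] mean [0.5802 0.1063 0.0418] (array([0.5805, 0.105 ]), array([0.0065, 0.023 ]), 85.02278137207031)
roll none
```

```bash
python3 nudge.py '[[0.001, 0.0025, 0.02, 0, 0, 0], [0, 0, 0.014, 0, 0, 0], [0, 0, 0, 0, 0, 0], [0, 0, 0.004, 0, 0, 0], [0, 0, 0.004, 0, 0, 0], [0, 0, 0.004, 0, 0, 0], [0, 0, 0, 0, 0, 0]]'
```

```text
time_s: 11.78
tcp_pos: [0.5798, 0.096, 0.0081]
tool_rot: [2.228, 2.214, 0.004]
contact_force: [-0.0, 0.0, -0.7]
opening: 0.634
gripper_force: 32.2
```

```bash
python3 nudge.py '[[0, 0, 0.004, 0, 0, 0], [0, 0, 0.004, 0, 0, 0], [0, 0, 0.004, 0, 0, 0], [0, 0, 0.004, 0, 0, 0], [0, 0, 0.004, 0, 0, 0], [0, 0, 0, 0, 0, 0]]'
```

```text
time_s: 12.52
tcp_pos: [0.5798, 0.0961, -0.012]
tool_rot: [2.228, 2.214, 0.004]
contact_force: [0.4, 0.1, -0.4]
opening: 0.641
gripper_force: 32.2
```

```bash
python3 nudge.py '[[0, 0, 0.004, 0, 0, 0], [0, 0, 0.003, 0, 0, 0], [0, 0, 0.0015, 0, 0, 0], [0, 0, 0.001, 0, 0, 0], [0, 0, 0, 0, 0, 0]]'
```

```text
time_s: 13.15
tcp_pos: [0.5801, 0.0961, -0.0209]
tool_rot: [2.228, 2.214, 0.005]
contact_force: [-1.9, -0.6, 5.3]
opening: 0.636
gripper_force: 32.5
```

The roll is on the collar: 5.3 N of contact at the expected height. I'll release it, rise and check.

```bash
python3 nudge.py '[[0, 0, 0, 0, 0, 0], [0, 0, 0, 0, 0, 0], [0, 0, 0, 0, 0, 0], [0, 0, 0, 0, 0, 0], [0, 0, 0, 0, 0, 0], [0, 0, -0.02, 0, 0, 0], [0, 0, -0.04, 0, 0, 0], [0, 0, -0.05, 0, 0, 0], [-0.04, 0, -0.05, 0, 0, 0], [-0.05, 0, 0, 0, 0, 0], [-0.05, -0.02, 0, 0, 0, 0], [0, 0, 0, 0, 0, 0]]' 1.0 30
python3 w.py w7 "[.4597,-.1688,.06]" 1.4958
python3 - <<'E'
from h import *
z=np.load("pics/w7.npz");P=dict(camera_matrix=z["K"],k1=float(z["k1"]),cam_to_world=z["T"]);C=cloud(P,z["d"])
m=(abs(C[...,0]-.58)<.05)&(abs(C[...,1]-.095)<.05)&(z["d"]>0)
for a,b,n in((.032,.045,"roll top"),(.046,.055,"spindle")):
    p=C[m&(C[...,2]>a)&(C[...,2]<b)];print(n,len(p),np.median(p[:,2]) if len(p) else 0,rect(p[:,:2]) if len(p)>9 else 0)
E
```

```text
time_s: 14.65
tcp_pos: [0.5577, -0.0459, 0.1376]
tool_rot: [2.232, 2.209, 0.004]
contact_force: [0.2, 0.8, 0.5]
opening: 1.001
gripper_force: 0.0
[[1.0, 0.01, 0.0, 0.558], [-0.01, 0.957, 0.291, 0.028], [0.003, -0.291, 0.957, 0.315], [0.0, 0.0, 0.0, 1.0]] 343.11676865263786
tcp [ 0.5577 -0.0459  0.1376] t 14.65 F [0.2 0.8 0.5] open 1.001 | d_tool [-0.124  -0.0969  0.0772] rot [ 0.0026 -0.0013  0.0647] j6 1.5
roll top 1405 0.03880594287284278 (array([0.5796, 0.0775]), array([0.0216, 0.0537]), 88.56090545654297)
spindle 145 0.04766529738976166 (array([0.5778, 0.0832]), array([0.005 , 0.0188]), 89.149658203125)
```

Roll top is at 0.0388 m, so it's on the collar and released. Next, above the narrow holder.

```bash
python3 nudge.py '[[-0.041, -0.032, 0, 0, 0, 0], [-0.041, -0.032, 0, 0, 0, 0], [-0.041, -0.032, 0, 0, 0, 0], [0, 0, 0, 0, 0, 0.065], [0, 0, 0, 0, 0, 0], [0, 0, 0, 0, 0, 0]]'
python3 w.py w8 "[.4597,-.1688,.1]" 1.4958; python3 st.py w8
```

```text
time_s: 15.45
tcp_pos: [0.4625, -0.1646, 0.1368]
tool_rot: [2.296, 2.143, 0.005]
contact_force: [-0.2, 0.8, -0.1]
opening: 1.003
gripper_force: 0.0
[[0.998, 0.066, 0.017, 0.467], [-0.068, 0.955, 0.29, -0.091], [0.003, -0.29, 0.957, 0.314], [0.0, 0.0, 0.0, 1.0]] 343.11676865263786
tcp [ 0.4625 -0.1646  0.1368] t 15.45 F [-0.2  0.8 -0.1] open 1.003 | d_tool [-0.0044 -0.0026  0.0368] rot [ 0.0026 -0.002   0.0063] j6 1.3
base none
lips none
spin none
spin2 none
roll none
heads 1107 z [0.0734 0.0769 0.0781] mean [ 0.459  -0.17    0.0766] (array([ 0.4586, -0.172 ]), array([0.0605, 0.0099]), 86.09977722167969)
wide 1189 z [0.0721 0.0768 0.0779] mean [ 0.4526 -0.265   0.0763] (array([ 0.452 , -0.2708]), array([0.0901, 0.01  ]), 86.15607452392578)
stand 7805 z [0.0268 0.028  0.0292] mean [ 0.457 -0.203  0.028] (array([ 0.4557, -0.2218]), array([0.2141, 0.0502]), 86.122802734375)
```

View pics/w8.png

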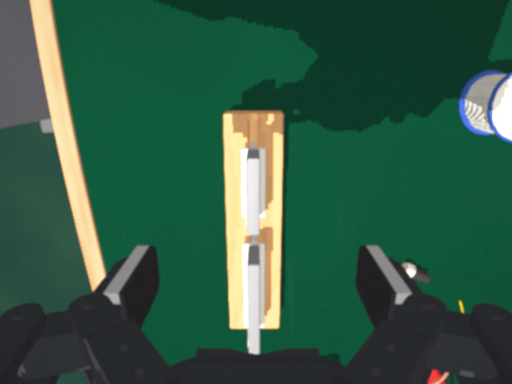

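The narrow holder is at (253,190) and the wide one at (254,300) in the view. Measured sizes 60.5 × 9.9 and 90.1 × 10.0 mm, tops at 0.077, match those given. Descending over the narrow holder at (0.4587, −0.1715).

```bash
python3 nudge.py '[[-0.007, -0.0033, 0.02, 0, 0, 0], [0, 0, 0.04, 0, 0, 0], [0, 0, 0.04, 0, 0, 0], [0, 0, 0.031, 0, 0, 0], [0, 0, 0, 0, 0, 0], [0, 0, 0, 0, 0, 0]]'
python3 nudge.py '[[0, 0, 0, 0, 0, 0], [0, 0, 0, 0, 0, 0], [0, 0, 0, 0, 0, 0], [0, 0, 0, 0, 0, 0], [0, 0, 0, 0, 0, 0], [0, 0, 0, 0, 0, 0], [0, 0, 0, 0, 0, 0], [0, 0, 0, 0, 0, 0]]' 0.0 70
```

```text
time_s: 16.25
tcp_pos: [0.4594, -0.1719, 0.007]
tool_rot: [2.297, 2.141, 0.006]
contact_force: [-1.0, 0.1, 0.1]
opening: 1.004
gripper_force: 0.0
time_s: 17.25
tcp_pos: [0.4594, -0.1722, 0.0065]
tool_rot: [2.298, 2.139, 0.006]
contact_force: [1.0, 0.8, 8.1]
opening: 0.108
gripper_force: 73.2
```

```bash
python3 nudge.py '[[0, 0, -0.02, 0, 0, 0], [0, 0, -0.03, 0, 0, 0], [0, 0, -0.03, 0, 0, 0], [0, 0, -0.02, 0, 0, 0], [0.0441, -0.0013, 0, 0, 0, 0], [0.0441, -0.0013, 0, 0, 0, 0], [0.0441, -0.0013, 0, 0, 0, 0], [0.0441, -0.0013, 0, 0, 0, 0], [0.0441, -0.0013, 0, 0, 0, 0], [0.0441, -0.0013, 0, 0, 0, 0], [0, 0, 0, 0, 0, -0.09], [0, 0, 0, 0, 0, 0], [0, 0, 0, 0, 0, 0]]'
python3 w.py w9 "[.4698,.0923,.06]" 1.5928; python3 st.py w9
```

```text
time_s: 18.88
tcp_pos: [0.4693, 0.092, 0.1063]
tool_rot: [2.203, 2.239, 0.005]
contact_force: [-1.4, -0.4, -0.7]
opening: 0.108
gripper_force: 72.5
[[1.0, -0.015, -0.008, 0.467], [0.017, 0.957, 0.291, 0.165], [0.003, -0.291, 0.957, 0.284], [0.0, 0.0, 0.0, 1.0]] 343.11676865263786
tcp [0.4693 0.092  0.1063] t 18.88 F [-1.4 -0.4 -0.7] open 0.108 | d_tool [0.0003 0.0004 0.0463] rot [ 0.0026 -0.0015 -0.0061] j6 1.75
base 18006 z [0.0049 0.0061 0.0073] mean [0.5343 0.1037 0.0061] (array([0.5344, 0.0939]), array([0.17  , 0.1198]), 0.9897732734680176)
lips 935 z [0.0437 0.045  0.0462] mean [0.4692 0.1175 0.0449] (array([0.4691, 0.114 ]), array([0.0197, 0.0384]), 1.2958725690841675)
spin 821 z [0.0468 0.0496 0.0509] mean [0.578  0.0954 0.0493] (array([0.5789, 0.0945]), array([0.0255, 0.025 ]), 54.380889892578125)
spin2 3821 z [0.0374 0.0392 0.0503] mean [0.5775 0.0966 0.0414] (array([0.5797, 0.0949]), array([0.0545, 0.0554]), 74.99009704589844)
roll none
heads none
wide none
stand none
```

View pics/w9.png

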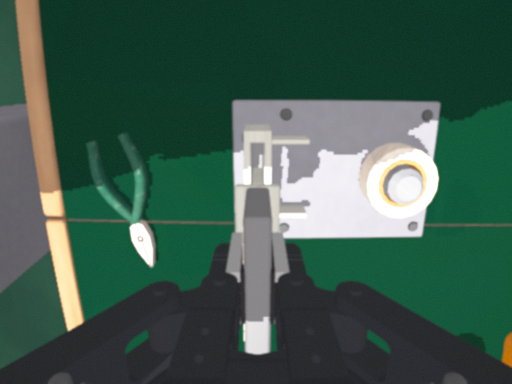

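The holder is held at (257,250) just in front of the slot mouth at (257,165), and the roll sits on the spindle at (400,182). I'll measure the holder in the hand against the slot.

Run:
```python
from h import *
z=np.load("pics/w9.npz");P=dict(camera_matrix=z["K"],k1=float(z["k1"]),cam_to_world=z["T"]);C=cloud(P,z["d"])
x,y,Z=C[...,0],C[...,1],C[...,2];near=(z["d"]>0)&(abs(x-.47)<.03)&(abs(y-.092)<.05)
print(np.histogram(Z[near],np.arange(.03,.2,.006)))
def show(n,m):
    p=C[m&near]
    if len(p)>9: print(n,len(p),"z",np.median(p[:,2]).round(4),p.mean(0).round(4),rect(p[:,:2]),"y",np.percentile(p[:,1],[.5,99.5]).round(4))
show("headtop",(Z>.172)&(Z<.182)&(abs(x-.469)<.007))
show("flange y-end",(Z>.133)&(Z<.1425)&(y>.1));show("blade end",(Z>.106)&(Z<.13)&(y>.1))
# lips/slot edges far part
for a in (.105,.11,.115,.12,.125,.13):
    m=near&(abs(y-a)<.002)&(Z>.042)&(Z<.048);p=np.sort(x[m]);print(a,p[0].round(4),p[-1].round(4),"gap",[ (p[i].round(4),p[i+1].round(4)) for i in np.nonzero(np.diff(p)>.004)[0]])
```

```text
(array([  40,   34,  912,    0,    0,    0,    0,    0,    0,    0,    0,
          0,    5,   26,   36,   30,   34,   73,  950,  257,  435,  523,
        589,  661, 4463,  743, 1955, 3222]), array([0.03 , 0.036, 0.042, 0.048, 0.054, 0.06 , 0.066, 0.072, 0.078,
       0.084, 0.09 , 0.096, 0.102, 0.108, 0.114, 0.12 , 0.126, 0.132,
       0.138, 0.144, 0.15 , 0.156, 0.162, 0.168, 0.174, 0.18 , 0.186,
       0.192, 0.198]))
headtop 4428 z 0.1768 [0.4689 0.0961 0.1768] (array([0.4693, 0.0928]), array([0.014, 0.059]), 1.6548986434936523) y [0.0645 0.122 ]
flange y-end 987 z 0.1406 [0.469  0.1139 0.1403] (array([0.4689, 0.1111]), array([0.0201, 0.0222]), 0.374096542596817) y [0.1002 0.1222]
blade end 120 z 0.1191 [0.4689 0.1218 0.1189] (array([0.4689, 0.1218]), array([0.0048, 0.0009]), 2.113970994949341) y [0.1214 0.1222]
0.105 0.4597 0.4791 gap [(np.float64(0.464), np.float64(0.4748))]
0.11 0.4597 0.479 gap [(np.float64(0.464), np.float64(0.4747))]
0.115 0.4596 0.4789 gap [(np.float64(0.4639), np.float64(0.4745))]
0.12 0.4596 0.4788 gap [(np.float64(0.4639), np.float64(0.4744))]
0.125 0.4596 0.4786 gap []
0.13 0.4595 0.4785 gap []
```

The holder centre is (0.4695, 0.0922) and the slot centre (0.4697, 0.0924). That's within half a millimetre, with yaws within about 0.01. The holder's underside is at 0.106 m. Descending.

```bash
python3 nudge.py '[[0, 0, 0.02, 0, 0, 0], [0, 0, 0.02, 0, 0, 0], [0, 0, 0.015, 0, 0, 0], [0, 0, 0, 0, 0, 0], [0, 0, 0.004, 0, 0, 0], [0, 0, 0.004, 0, 0, 0], [0, 0, 0.004, 0, 0, 0], [0, 0, 0.004, 0, 0, 0], [0, 0, 0, 0, 0, 0]]'
```

```text
time_s: 20.05
tcp_pos: [0.4693, 0.0925, 0.035]
tool_rot: [2.2, 2.242, 0.004]
contact_force: [-0.2, -0.1, -0.5]
opening: 0.111
gripper_force: 72.5
```

It entered the slot without any contact force. Continuing onto the seat.

```bash
python3 nudge.py '[[0, 0, 0.004, 0, 0, 0], [0, 0, 0.004, 0, 0, 0], [0, 0, 0.004, 0, 0, 0], [0, 0, 0.003, 0, 0, 0], [0, 0, 0, 0, 0, 0]]'
python3 nudge.py '[[0, 0, 0.002, 0, 0, 0], [0, 0, 0.0015, 0, 0, 0], [0, 0, 0.001, 0, 0, 0], [0, 0, 0, 0, 0, 0]]'
```

```text
time_s: 20.68
tcp_pos: [0.4696, 0.0925, 0.0203]
tool_rot: [2.2, 2.241, 0.005]
contact_force: [-0.0, -0.5, 4.5]
opening: 0.109
gripper_force: 73.5
time_s: 21.18
tcp_pos: [0.4696, 0.0925, 0.016]
tool_rot: [2.2, 2.241, 0.005]
contact_force: [-1.5, -0.6, 7.9]
opening: 0.11
gripper_force: 74.0
```

```bash
python3 nudge.py '[[0, 0, 0.0008, 0, 0, 0], [0, 0, 0.0007, 0, 0, 0], [0, 0, 0, 0, 0, 0], [0, 0, 0, 0, 0, 0]]'
```

```text
time_s: 21.68
tcp_pos: [0.4698, 0.0925, 0.0155]
tool_rot: [2.2, 2.241, 0.006]
contact_force: [-10.6, -1.8, 30.3]
opening: 0.106
gripper_force: 78.8
```

The flange is home; force jumped to 30 N at the expected height. I'll ease off slightly and verify.

```bash
python3 nudge.py '[[0, 0, -0.0004, 0, 0, 0], [0, 0, 0, 0, 0, 0], [0, 0, 0, 0, 0, 0], [0, 0, 0, 0, 0, 0]]'
python3 w.py w10 "[.4698,.0925,.0155]" 1.5928; python3 st.py w10
python3 - <<'E'
from h import *
from bench import arm
z=np.load("pics/w10.npz");P=dict(camera_matrix=z["K"],k1=float(z["k1"]),cam_to_world=z["T"]);C=cloud(P,z["d"])
n=(z["d"]>0)&(abs(C[...,0]-.47)<.007)&(abs(C[...,1]-.095)<.04)
p=C[n&(C[...,2]>.078)&(C[...,2]<.092)];print("wrist headtop",len(p),np.median(p[:,2]))
n=(z["d"]>0)&(abs(C[...,0]-.47)<.012)&(C[...,1]>.1)&(C[...,1]<.123)
p=C[n&(C[...,2]>.042)&(C[...,2]<.056)];print("flange",len(p),np.median(p[:,2]),rect(p[:,:2]))
im,d=arm.get_image("scene");cv2.imwrite("pics/scene1.png",cv2.resize(im[190:290,180:320,::-1],None,fx=5,fy=5))
E
```

```text
time_s: 22.18
tcp_pos: [0.4697, 0.0925, 0.0155]
tool_rot: [2.2, 2.241, 0.006]
contact_force: [-7.1, -1.1, 22.3]
opening: 0.113
gripper_force: 76.8
[[1.0, -0.017, -0.009, 0.468], [0.019, 0.957, 0.291, 0.166], [0.004, -0.291, 0.957, 0.193], [0.0, 0.0, 0.0, 1.0]] 343.11676865263786
tcp [0.4697 0.0925 0.0155] t 22.18 F [-7.1 -1.1 22.3] open 0.113 | d_tool [-0.      0.0001  0.    ] rot [ 0.0034 -0.0017 -0.0035] j6 1.75
base 32435 z [0.0049 0.006  0.0072] mean [0.5326 0.11   0.0061] (array([0.5344, 0.0936]), array([0.1704, 0.1203]), 0.9643029570579529)
lips 1593 z [0.0428 0.0454 0.0498] mean [0.4689 0.1242 0.0461] (array([0.4691, 0.1168]), array([0.0201, 0.033 ]), 1.0644797086715698)
spin 1637 z [0.0469 0.0497 0.0509] mean [0.5771 0.0959 0.0493] (array([0.5776, 0.0956]), array([0.026 , 0.0231]), 60.10640335083008)
spin2 7445 z [0.0369 0.0392 0.0503] mean [0.5747 0.0975 0.0415] (array([0.5773, 0.0944]), array([0.0508, 0.0566]), 13.396310806274414)
roll none
wrist headtop 4556 0.08596976787537597
flange 1136 0.04995039323016577 (array([0.4694, 0.1118]), array([0.0219, 0.0228]), 1.2613533735275269)
```

View pics/scene1.png

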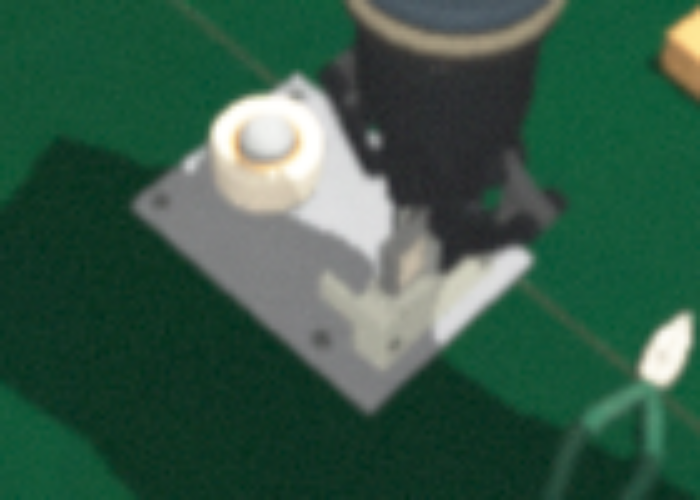

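The scene crop shows the roll down on the collar at (268,150) and the holder in the slot, gripped, at about (410,290). Flange top at 0.0500 and head top at 0.0860 are exactly the home heights, and the push is 22 N. Handing in.

```bash
python3 -c "
from bench import arm
print(arm.finish_job())"
```

```text
the job is handed in; nothing more can be done
None
```

The job is handed in at about 22 s, verdict not returned: the roll measured down on the collar and released, and the narrower holder measured fully home on the lip, still gripped and pressed down at about 22 N (the fingers end about 40 mm short of the stated TCP, which cost one empty grasp before I corrected for it).

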